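# Make up two bedside sets

## Robot

A 6-joint arm with a two-finger parallel gripper is mounted at the origin on the work surface. World frame = base frame: x ahead of the robot, y to its left, z up, the work surface at z = 0. Lengths are in mm, angles in rad, forces in N, time in s.
With the tool pointing down it reaches from about 300 to 775 mm from the base axis. Payload 14.6 kg.
Tool frame: the origin (TCP) lies between the finger pads; the fingertips stand manip.tip_reach ahead of it and the grasp point (between the pads) lies 5 mm behind it (manip.tip_reach is the distance from the TCP to the fingertips, in mm); z points along the fingers, y is the line along which they close (so a half turn about z gives the same grasp; the last joint's range is limited). The gripper opens to 94 mm and grips with 3 to 60 N. Pads are 16 mm wide; open, the fingers measure 119 mm over their backs; the gripper's body (75 mm by 177 mm) begins 78 mm behind the grasp point.
Start: joints at [1.138, 0.3, 1.521, -0, 1.321, -0.067], TCP at [196.73, 513.602, 219.446] pointing down, gripper open.
Joint ranges: [-3.03, 3.03], [-0.79, 2.21], [0.23, 2.52], [-1.04, 4.18], [0, 3.07], [-2.55, 2.55]. Speed limits (rad/s): [2.22, 2.22, 2.57, 3.14, 3.14, 3.14].

## Interface

Orientations are given as [roll, pitch, yaw] about the fixed x, y, z axes, in that order (R = Rz(yaw) Ry(pitch) Rx(roll)).
In Python, from cell import manip gives the robot as it stands. The module is installed in compiled form; this text tells all that it offers.
- The arm moves only by the shell command python3 -m creep 'ROWS' [FORCE]. ROWS is JSON, a list of rows, each a list of 3 entries, a list of its own where there are three numbers: the opening, from -1 (shut) to 1 (fully open), then the shift along the tool's x, y, z in cm, then the turn about the tool's z in units of 5 degrees (1.0 is 5 degrees). In form: [[grip, [tx, ty, tz], roll], ...]. A call has 1 to 12 rows; each row is the pose to reach, as a shift and turn from the pose commanded when the call began, along the tool's axes at that moment; what a row does not reach only later rows make up. A row lasts 1/10 s, in which the tool goes at most 50 mm and 8.59 degrees, less where a joint would pass 70% of its speed; a pose out of reach is approached as far as the arm can. A call with a gripper value outside its range is refused whole. The fingers move at their own pace and stop on an object; FORCE is the grip in N (left out, the last holds). Time passes only in rows, so rows that repeat a pose let the fingers close. It gives the time, the measured TCP pose, the force, the opening and the grip force at its end, in the units of the state.
- manip.read_state(): the state, without advancing time (a new reading comes with each control period).
- manip.camera(name): name is "side" or "top" or "wrist"; returns the picture (420x560x3 uint8, red, green, blue); there is no depth.
- manip.camera_params(name): a dict with "fovy" (degrees; the focal length in pixels is half the picture's height over the tangent of half this angle, whatever the lens; pixels are square), "cx", "cy" (the principal point, pixels), "k1" (the pictures are not rectified: a ray, as slopes to the right and down, at radius r is drawn at 1 + k1 r^2 times it, then the intrinsics apply), "origin" and "attitude" of the camera in the world. Camera axes: x right, y down, z forward; pixel columns grow to the right and rows downward; lengths in mm; the calibration is good to about 2 mm. A picture is of the moment at which its call begins: read the wrist's pose just before it. camera_params takes no time and is no camera call; for the wrist camera it gives the pose at the moment of the call.
- manip.sign_off(): hands the job in; it is judged then, once.
The state is a dict: "clock": time; "joints": joint angles; "qd": joint speeds; "effort": joint torques, N m; "eef_pos": TCP position; "eef_rot": TCP orientation; "wrist_force": force on the tool from outside, world axes, zero at the start; "moment": the same for the moment, N m; "finger_gap": finger opening in mm; "finger_force": force on a finger pad.
Only numpy, scipy, OpenCV 4.12 (cv2) and the standard library are available. Lean on these libraries where they do the work, as an engineer would, in place of code of your own. Each camera call takes 0.05 s, during which the arm holds its last target. There are 200 camera calls.

## Task

Make up the two bedside trays: the bottle opener lies flat in the open bay of the tray with the wide round well, and the hair clip, right way up as it is now, in the open bay of the tray with the narrow well. Each tray also gets the steel tumbler that belongs in its well, the wide one in the wide well and the narrow one in the narrow, standing upright right down on the tray's floor. Work in any order, do not knock a tumbler over, and leave the lantern, saucer and coaster stack where they are.

Things in the scene. Friction and masses are not known exactly. Their poses are not given: they have to be found in the camera images.
- tray_wide: Fixed low wooden tray with the wide well, 250 x 140. Origin: centre of underside; x along its length to the well, z up. Floor top z 6; lip 6 thick, top z 14; dividing strip x 16 to 20, top z 14. Open bay: x -119 to 16, y -64 to 64. Well: dark wood ring on the floor, centre x 70, y 0, rim z 22, 76 inside, 86 outside diameter. (mm)
- tray_narrow: Fixed low wooden tray with the narrow well, 250 x 140. Origin: centre of underside; x along its length to the well, z up. Floor top z 6; lip 6 thick, top z 14; dividing strip x 16 to 20, top z 14. Open bay: x -119 to 16, y -64 to 64. Well: dark wood ring on the floor, centre x 70, y 0, rim z 22, 58 inside, 68 outside diameter. (mm)
- tumbler_wide: Upright open steel tumbler, straight-sided, 62 mm across outside, 60 mm high, 3 mm wall; origin: centre of its underside, z up. The wider of the two; about 90 g.
- tumbler_narrow: Upright open steel tumbler, straight-sided, 44 mm across outside, 60 mm high, 3 mm wall; origin: centre of its underside, z up. The narrower of the two, same height; about 60 g.
- opener: Flat steel bottle opener lying on the board, 110 mm long, about 60 g: a bar handle 16 mm wide and 8 mm thick from x = -55 to +25 mm, and a round open loop, 36 mm across and 7 mm thick, from x = +19 to +55 mm. Origin: on the underside at mid-length, under the handle (grip the handle across y there); x along its length towards the loop, z up.
- hair_clip: Black plastic claw hair clip, 76 mm long (x), 24 mm wide (y) over its teeth; its solid body is 22 mm wide and 14 mm high, with two small tabs in the middle rising to 29 mm, within the width. About 30 g. Origin: centre of its underside; z up. Grip the body across y.
- lantern: Bystander: red plastic kerosene-style battery lantern, 130 mm across, 237 mm high to its wire bail. Origin: centre of its underside. Leave alone.
- saucer: Bystander: white ceramic saucer, 140 mm across, 20 mm high. Origin: centre of its underside. Leave alone.
- coasters: Bystander: stack of four square wooden coasters, 90 x 90 mm, 32 mm high. Origin: centre of its underside. Leave alone.

How it is judged (in metres and radians):
At the end, for the whole second after the job is handed in: Opener in the wide-well tray's bay, clip in the other's, each flat (0.12 rad) and under 5 mm off its floor; each tumbler in its well within 10 mm along each axis, under 5 mm off the floor, upright within 0.12 rad; all released, at rest; lantern, saucer, coasters within 20 mm of their start (x of tumbler_wide in the frame of tray_wide between 0.06 and 0.08 m and y of tumbler_wide in the frame of tray_wide between -0.01 and 0.01 m and z of tumbler_wide in the frame of tray_wide between 0 and 0.011 m and x of tumbler_narrow in the frame of tray_narrow between 0.06 and 0.08 m and y of tumbler_narrow in the frame of tray_narrow between -0.01 and 0.01 m and z of tumbler_narrow in the frame of tray_narrow between 0 and 0.011 m and x of opener in the frame of tray_wide between -0.115 and 0.012 m and y of opener in the frame of tray_wide between -0.062 and 0.062 m and z of opener in the frame of tray_wide between 0 and 0.011 m and x of hair_clip in the frame of tray_narrow between -0.115 and 0.012 m and y of hair_clip in the frame of tray_narrow between -0.062 and 0.062 m and z of hair_clip in the frame of tray_narrow between 0 and 0.011 m and angle between each of tumbler_wide, tumbler_narrow, opener, hair_clip's own z axis and vertical below 0.12 rad and linear speed of each of tumbler_wide, tumbler_narrow, opener, hair_clip below 0.02 m/s and distance of each of lantern, saucer, coasters from where it was at the start of the episode below 0.02 m); the robot touches nothing.
It fails at once if a tumbler is knocked over (angle between any of tumbler_wide, tumbler_narrow's own z axis and vertical above 0.8 rad).
It fails at once if the lantern is disturbed (distance of lantern from where it was at the start of the episode above 0.02 m).
It fails at once if the saucer is disturbed (distance of saucer from where it was at the start of the episode above 0.02 m).
It fails at once if the coaster stack is disturbed (distance of coasters from where it was at the start of the episode above 0.02 m).
It also fails if it takes over 109 s, if anything falls off the work surface, if the arm or the gripper's body presses on something with over 40 N, if the wrist force passes 120 N, or if a joint passes its speed limit or range.

## Working session

There is one attempt and no reset: what is moved stays moved. The work goes in short steps, Python scripts to look and compute and a shell command to move; the robot and the scene stay as the last step left them, time stands still between calls to the robot, and variables do not carry over. Pictures are saved under pics/ and viewed, at most 16 in all, crops included, and the job is handed in when it is done.

```bash
mkdir -p pics; cat > h.py <<'E'
import numpy as np, cv2
from cell import manip
from scipy.spatial.transform import Rotation as R
def rot(a):
    a=np.array(a,float)
    return a if a.shape==(3,3) else R.from_euler('xyz',a).as_matrix()
def shot(name,fn):
    p=manip.camera_params(name); im=manip.camera(name)
    cv2.imwrite('pics/'+fn,im[:,:,::-1]); return im,p
def K(p):
    f=210/np.tan(np.radians(p['fovy'])/2); return f
def ray(p,uv):
    f=K(p); d=(np.array(uv,float)-[p['cx'],p['cy']])/f; s=d.copy()
    for _ in range(20): s=d/(1+p['k1']*(s@s))
    return rot(p['attitude'])@np.array([s[0],s[1],1])
def onz(p,uv,z):
    d=ray(p,uv); o=np.array(p['origin'],float); return (o+d*(z-o[2])/d[2])[:2]
def proj(p,X):
    c=rot(p['attitude']).T@(np.array(X,float)-p['origin']); s=c[:2]/c[2]
    return s*(1+p['k1']*(s@s))*K(p)+[p['cx'],p['cy']]
E
python3 - <<'E'
from h import *
for n in('top','side'):
    im,p=shot(n,n+'1.png'); print(p)
print(manip.tip_reach, manip.read_state())
E
```

```text
{'fovy': 54.456013853283544, 'cx': 281.93675999977063, 'cy': 211.91311456633807, 'k1': -0.003791265095883729, 'origin': array([ 546.26864325,    6.65242118, 1123.24829341]), 'attitude': array([-3.07951389,  0.0127502 , -1.58283397])}
{'fovy': 43.78233197352356, 'cx': 276.9468322598578, 'cy': 209.5107531118106, 'k1': -0.18216409070849446, 'origin': array([ 142.76307419, -691.36895093,  725.05193995]), 'attitude': array([-2.24815912, -0.01461272, -0.59608599])}
14.0 {'clock': 0.1, 'joints': array([ 1.13840186e+00,  3.00409871e-01,  1.52152067e+00, -1.62809850e-05,
        1.32068825e+00, -6.65878469e-02]), 'qd': array([ 0.00058536, -0.00194666, -0.00278451,  0.00043138,  0.00029933,
        0.00041452]), 'effort': array([ 1.71833359e-03, -5.32636464e+01, -3.53284943e+01,  7.09885382e-02,
        2.35580618e-02, -4.94346614e-05]), 'eef_pos': array([196.6445497 , 513.40966498, 218.94546195]), 'eef_rot': array([-3.14056775e+00, -5.25419350e-05,  2.77579005e+00]), 'wrist_force': array([-0.50874885, -0.11298071, -0.75052079]), 'moment': array([-0.01445469, -0.01379616,  0.03136361]), 'finger_force': 0.0, 'finger_gap': 93.95291536572175}
```

View pics/top1.png

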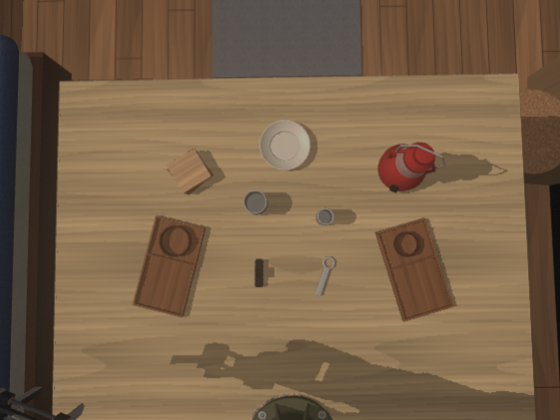

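View pics/side1.png

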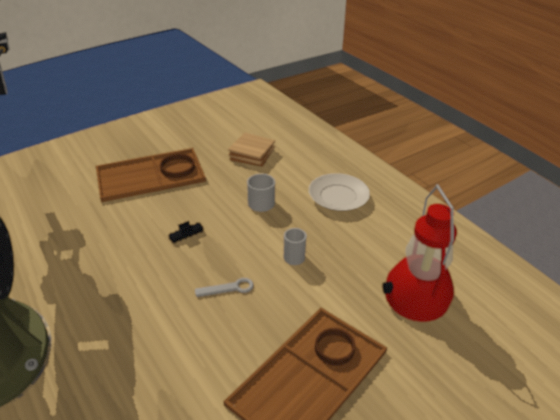

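The left tray (ring at 176,240) is the wide one and the right tray (ring at 407,244) the narrow one. The tumblers are at (256,202) for the wide and (326,217) for the narrow, the clip at (259,273), and the opener runs (320,292) to (329,263). So the opener and clip have to swap sides. Next I measure positions from colour masks.

```bash
python3 - <<'E'
from h import *
p=manip.camera_params('top'); im=cv2.imread('pics/top1.png'); hsv=cv2.cvtColor(im,cv2.COLOR_BGR2HSV)
def comp(mask,box):
    x0,y0,x1,y1=box; m=np.zeros_like(mask); m[y0:y1,x0:x1]=mask[y0:y1,x0:x1]
    n,l,s,c=cv2.connectedComponentsWithStats(m); i=1+np.argmax(s[1:,4]); 
    return max(cv2.findContours((l==i).astype(np.uint8),0,1)[0],key=cv2.contourArea),s[i]
H,S,V=cv2.split(hsv)
grey=((S<60)).astype(np.uint8)*255
black=(V<50).astype(np.uint8)*255
for n,m,b,z in[('tw',grey,(240,185,275,220),60),('tn',grey,(310,203,340,230),60),('op',grey,(308,250,345,300),7),('clip',black,(248,252,270,292),14)]:
    c,s=comp(m,b); r=cv2.minAreaRect(c); e=cv2.minEnclosingCircle(c)
    bx=np.array([onz(p,q,z) for q in cv2.boxPoints(r)]); print(n,s,np.round(r[0],1),np.round(r[1],1),'c',onz(p,r[0],z).round(1),'circ',np.round(e[0],1),e[1]); print(bx.round(1).tolist())
# trays: rough brown
tray=((S>110)&(V<140)&(H<20)).astype(np.uint8)*255
tray=cv2.morphologyEx(tray,cv2.MORPH_CLOSE,np.ones((5,5)))
for n,b in[('wide',(120,205,220,325)),('narrow',(365,210,465,330))]:
    c,s=comp(tray,b); r=cv2.minAreaRect(c)
    bx=np.array([onz(p,q,14) for q in cv2.boxPoints(r)]); print(n,s,bx.round(1).tolist(),'c',bx.mean(0).round(1),np.linalg.norm(bx-np.roll(bx,1,0),axis=1).round(1))
    cv2.drawContours(im,[np.int32(cv2.boxPoints(r))],0,(0,255,0),1)
print([onz(p,q,22) for q in((176,240),(407.5,243.5))])
cv2.imwrite('pics/t2.png',cv2.resize(im[190:330,120:470],None,fx=2.2,fy=2.2,interpolation=cv2.INTER_CUBIC))
E
```

```text
tw [244 190  23  24 433] [255.3 201.8] [22.6 21.9] c [640.1  88.9] circ [255.2 201.6] 12.05001449584961
[[641.3, 130.2], [681.5, 89.3], [638.9, 47.7], [598.8, 88.6]]
tn [316 208  18  17 231] [324.5 216. ] [16. 17.] c [600.4 -91.4] circ [324.5 216. ] 9.013978004455566
[[621.6, -69.6], [621.0, -113.9], [579.3, -113.1], [579.9, -68.9]]
op [315 257  20  38 235] [322.7 274.9] [12.1 39.5] c [443.3 -88.4] circ [324.  275.5] 19.780139923095703
[[402.5, -50.3], [498.4, -97.0], [484.2, -126.7], [388.5, -79.9]]Traceback (most recent call last):
  File "<stdin>", line 11, in <module>
  File "<stdin>", line 5, in comp
    return _wrapfunc(a, 'argmax', axis=axis, out=out, **kwds)
    return bound(*args, **kwds)
ValueError: attempt to get argmax of an empty sequence
```

```bash
python3 - <<'E'
from h import *
p=manip.camera_params('top'); im=cv2.imread('pics/top1.png'); hsv=cv2.cvtColor(im,cv2.COLOR_BGR2HSV)
def comp(mask,box):
    x0,y0,x1,y1=box; m=np.zeros_like(mask); m[y0:y1,x0:x1]=mask[y0:y1,x0:x1]
    n,l,s,c=cv2.connectedComponentsWithStats(m); i=1+np.argmax(s[1:,4]); 
    return max(cv2.findContours((l==i).astype(np.uint8),0,1)[0],key=cv2.contourArea),s[i]
H,S,V=cv2.split(hsv); print(V[265:280,250:270].min(),V[272,250:270])
c,s=comp((V<75).astype(np.uint8),(248,252,270,292)); r=cv2.minAreaRect(c)
print('clip',r,onz(p,r[0],14), [onz(p,q,14).round(1).tolist() for q in cv2.boxPoints(r)])
tray=((S>100)&(V<150)&(H<20)).astype(np.uint8)*255
tray=cv2.morphologyEx(tray,cv2.MORPH_CLOSE,np.ones((5,5)))
for n,b in[('wide',(120,205,220,325)),('narrow',(365,210,465,330))]:
    c,s=comp(tray,b); r=cv2.minAreaRect(c)
    bx=np.array([onz(p,q,14) for q in cv2.boxPoints(r)]); print(n,s,bx.round(1).tolist(),'c',bx.mean(0).round(1),np.linalg.norm(bx-np.roll(bx,1,0),axis=1).round(1))
    cv2.drawContours(im,[np.int32(cv2.boxPoints(r))],0,(0,255,0),1)
print([onz(p,q,22) for q in((176,240),(407.5,243.5))])
cv2.imwrite('pics/t2.png',cv2.resize(im[190:330,120:470],None,fx=2.2,fy=2.2,interpolation=cv2.INTER_CUBIC))
E
```

```text
54 [149 149 150 149 124  80  57  54  56  56  57  55  61  93 108 109 108 108
 108 108]
clip ((259.0, 273.0), (26.0, 6.0), 90.0) [450.91472269  83.89449001] [[485.9, 91.7], [485.7, 75.5], [416.0, 76.1], [416.2, 92.3]]
wide [ 120  205  100  120 9405] [[640.1, 463.7], [636.5, 191.7], [316.2, 192.5], [318.5, 459.8]] c [477.8 326.9] [321.6 272.1 320.3 267.3]
narrow [ 365  210  100  113 8712] [[617.7, -205.8], [614.3, -473.6], [315.1, -461.9], [317.8, -198.5]] c [ 466.2 -335. ] [300.  267.8 299.4 263.4]
[array([542.53457295, 307.01269884]), array([ 525.71851863, -315.78484675])]
```

View pics/t2.png

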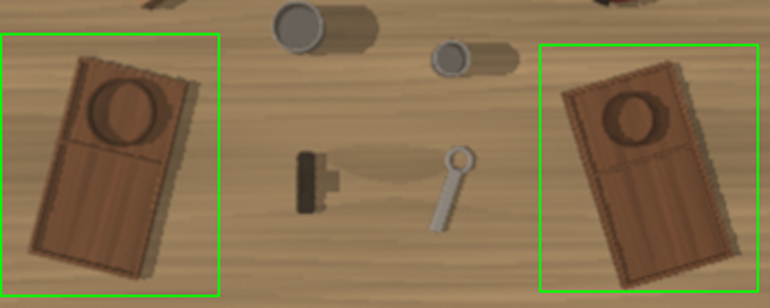

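```bash
cat >> h.py <<'E'
def goto(x,y,z,yaw):
    s=manip.read_state(); r=rot(s['eef_rot']); d=r.T@(np.array([x,y,z])-s['eef_pos'])/10
    cur=np.arctan2(r[1,0],r[0,0]); dy=(yaw-cur+np.pi/2)%np.pi-np.pi/2
    best=[]
    for k in(0,np.pi,-np.pi):
        j=np.arctan2(y,x)+np.pi/2-(cur+dy+k); j=(j+np.pi)%(2*np.pi)-np.pi
        best.append((round(-np.degrees(dy+k)/5,2),round(j,2)))
    print('shift cm',d.round(2),'dist/5',round(np.linalg.norm(d)/5,1),'roll,j6',best,'z',s['eef_pos'].round(1))
E
python3 - <<'E'
from h import *
p=manip.camera_params('top')
c=lambda u,v,z:onz(p,(120+u/2.2-.3,190+v/2.2-.3),z)
for n,P,ring in[('wide',[(82,57),(198,83),(138,278),(31,252)],(125,112)),('narrow',[(562,93),(672,62),(738,254),(628,288)],(635,118))]:
    b=np.array([c(*q,14) for q in P]); f=b[:2].mean(0)-b[2:].mean(0); f/=np.linalg.norm(f)
    o=b.mean(0); print(n,'o',o,'yaw',np.arctan2(f[1],f[0]),np.linalg.norm(b-np.roll(b,1,0),axis=1).round(),'ring',c(*ring,22),'pred',o+70*f,'bay',o-51*f)
a,b=c(459,160,7),c(437,230,8); f=(a-b)/np.linalg.norm(a-b); print('op',a-37*f,np.arctan2(f[1],f[0]),np.linalg.norm(a-b), 'lant',onz(p,(402,167),50))
goto(*(a-37*f),200,np.arctan2(f[1],f[0]))
E
```

```text
wide o [473.52804031 323.22044873] yaw -0.27638153624775874 [247. 148. 249. 136.] ring [540.87604907 305.60087564] pred [540.87147922 304.11910754] bay [424.46353481 337.13714016]
narrow o [ 458.00337883 -336.35812673] yaw 0.2999171864151372 [249. 141. 245. 140.] ring [ 526.12903038 -318.03380867] pred [ 524.87864596 -315.67725038] bay [ 409.27996993 -351.42562236]
op [441.69588383 -92.49469931] -0.32525470394277517 89.81045093823977 lant [ 728.04913382 -299.36208526]
shift cm [-44.56 -47.81   1.94] dist/5 13.1 roll,j6 [(np.float64(-0.46), np.float64(-1.45)), (np.float64(-36.46), np.float64(1.69)), (np.float64(35.54), np.float64(1.69))] z [196.6 513.4 218.9]
```

```bash
python3 -m creep '[[0,[-22.3,-23.9,1.9],-0.5],[0,[-22.3,-23.9,1.9],-0.5],[0,[-22.3,-23.9,1.9],-0.5],[0,[-22.3,-23.9,1.9],-0.5],[0,[-44.6,-47.8,1.9],-0.5],[0,[-44.6,-47.8,1.9],-0.5],[0,[-44.6,-47.8,1.9],-0.5],[0,[-44.6,-47.8,1.9],-0.5],[0,[-44.6,-47.8,1.9],-0.5],[0,[-44.6,-47.8,1.9],-0.5],[0,[-44.6,-47.8,1.9],-0.5],[0,[-44.6,-47.8,1.9],-0.5]]'
python3 -m creep '[[0,[0,0,0],0],[0,[0,0,0],0],[0,[0,0,0],0]]'
python3 - <<'E'
from h import *
im,p=shot('wrist','w1.png'); print(p); goto(441.7,-92.5,200,-.325)
E
```

```text
clock: 1.3
eef_pos: [422.1, -44.3, 201.3]
eef_rot: [3.142, 0.0, 2.819]
wrist_force: [1.0, 0.8, 0.2]
finger_gap: 47.2
finger_force: 0.0
clock: 1.6
eef_pos: [421.6, -41.3, 201.2]
eef_rot: [3.141, -0.001, 2.82]
wrist_force: [0.1, -0.9, -0.3]
finger_gap: 47.2
finger_force: 0.0
{'fovy': 66.94172066672465, 'cx': 277.76334589749825, 'cy': 209.9245895781116, 'k1': -0.03170898845643088, 'origin': array([342.33622401, -12.99111288, 366.41588844]), 'attitude': array([ 2.84983775e+00, -4.63479986e-04,  1.25026335e+00])}
shift cm [-3.53 -4.25  0.13] dist/5 1.1 roll,j6 [(np.float64(0.05), np.float64(-1.45)), (np.float64(-35.95), np.float64(1.69)), (np.float64(36.05), np.float64(1.69))] z [421.6 -41.  201.3]
```

View pics/w1.png

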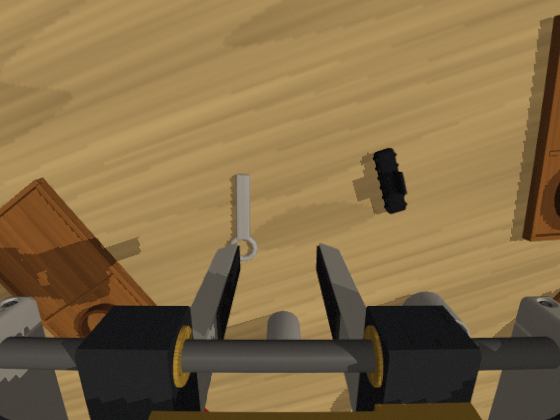

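The wrist picture shows the opener handle from (243,174) down to the loop at (244,248). The clip runs (384,150) to (398,212), and the narrow tray is at the lower left. I'll turn these into positions with masks.

```bash
python3 - <<'E'
from h import *
p=manip.camera_params('wrist'); im=cv2.imread('pics/w1.png'); H,S,V=cv2.split(cv2.cvtColor(im,cv2.COLOR_BGR2HSV))
m=(S<70)&(V>90); m=m.astype(np.uint8)
for r in(180,200,220,230):
    xs=np.where(m[r,225:265])[0]+225; print(r,xs.min(),xs.max(),onz(p,(xs.mean()+.0,r),8))
ys=np.where(m[160:270,230:260].any(1))[0]+160; print(ys.min(),ys.max())
a=onz(p,(243.2,ys.min()-.5),8); print('end',a)
ys2=ys.max()
b=onz(p,(244,ys2+.5),7); print('loopend',b,'mid',(a+b)/2,np.linalg.norm(a-b))
f=b-a; yaw=np.arctan2(f[1],f[0]); print(yaw); mid=(a+b)/2
goto(*mid,16,yaw)
k=np.zeros_like(m); k[140:220,350:420]=(V[140:220,350:420]<45)
n,l,s,c=cv2.connectedComponentsWithStats(k); i=1+np.argmax(s[1:,4]); r=cv2.minAreaRect(np.argwhere(l==i)[:,::-1].astype(np.float32))
print(r); bx=np.array([onz(p,q,10) for q in cv2.boxPoints(r)]); print(bx.round(1).tolist(),bx.mean(0))
E
```

```text
180 236 249 [397.96823875 -73.64911089]
200 236 249 [420.26201631 -81.81990988]
220 236 249 [443.3966137  -90.31013817]
230 237 249 [455.48886257 -94.11180606]
174 266
end [391.1451705  -70.30049694]
loopend [ 501.85212088 -109.92280421] mid [446.49864569 -90.11165058] 117.58382582349114
-0.3436975924347478
shift cm [-3.91 -3.87 18.53] dist/5 3.9 roll,j6 [(np.float64(0.26), np.float64(-1.43)), (np.float64(-35.74), np.float64(1.72)), (np.float64(36.26), np.float64(1.72))] z [421.6 -41.  201.3]
((390.4896240234375, 180.1241455078125), (63.604835510253906, 24.843175888061523), 76.32869720458984)
[[412.9, 73.4], [415.0, 100.6], [491.0, 102.2], [489.0, 73.4]] [451.98760054  87.41463882]
```

```bash
python3 -m creep '[[0,[-3.6,-4,8],0.25],[0,[-3.6,-4,8],0.25],[0,[-3.6,-4,8],0.25],[0,[-3.6,-4,13],0.25],[0,[-3.6,-4,16],0.25],[0,[-3.6,-4,18.5],0.25],[0,[-3.6,-4,18.5],0.25],[0,[-3.6,-4,18.5],0.25],[0,[-3.6,-4,18.5],0.25]]' 25
python3 -m creep '[[-1,[0,0,0],0],[-1,[0,0,0],0],[-1,[0,0,0],0],[-1,[0,0,0],0],[-1,[0,0,0],0],[-1,[0,0,0],0],[-1,[0,0,0],0],[-1,[0,0,0],0]]' 25
```

```text
clock: 2.55
eef_pos: [443.9, -90.8, 17.4]
eef_rot: [3.141, 0.001, 2.799]
wrist_force: [0.2, 0.1, 0.4]
finger_gap: 47.0
finger_force: 0.0
clock: 3.35
eef_pos: [443.4, -91.5, 16.4]
eef_rot: [-3.142, 0.0, 2.798]
wrist_force: [-0.5, -0.8, 4.0]
finger_gap: 15.8
finger_force: 25.0
```

```bash
python3 -m creep '[[-1,[0,0,-5],0],[-1,[0,0,-10],0],[-1,[0,0,-15],0],[-1,[0,0,-15],0],[-1,[0,0,-15],0]]'
python3 - <<'E'
from h import *
goto(424.5,337,166,-.276)
E
```

```text
clock: 3.85
eef_pos: [443.5, -91.5, 166.6]
eef_rot: [3.141, 0.002, 2.798]
wrist_force: [-0.0, 0.7, -1.1]
finger_gap: 15.6
finger_force: 25.0
shift cm [16.24 39.7   0.04] dist/5 8.6 roll,j6 [(np.float64(-0.78), np.float64(-0.62)), (np.float64(-36.78), np.float64(2.52)), (np.float64(35.22), np.float64(2.52))] z [443.5 -91.5 166.6]
```

```bash
python3 -m creep '[[-1,[16.2,39.7,0],-0.8],[-1,[16.2,39.7,0],-0.8],[-1,[16.2,39.7,0],-0.8],[-1,[16.2,39.7,0],-0.8],[-1,[16.2,39.7,0],-0.8],[-1,[16.2,39.7,0],-0.8],[-1,[16.2,39.7,0],-0.8],[-1,[16.2,39.7,0],-0.8],[-1,[16.2,39.7,0],-0.8],[-1,[16.2,39.7,0],-0.8],[-1,[16.2,39.7,0],-0.8],[-1,[16.2,39.7,0],-0.8]]'
python3 - <<'E'
from h import *
im,p=shot('wrist','w2.png'); goto(424.5,337,23,-.276)
o=np.array([473.5,323.2]);R2=np.array([[np.cos(.276),np.sin(.276)],[-np.sin(.276),np.cos(.276)]])
for q in [(-125,-70),(-125,70),(125,70),(125,-70),(18,-64),(18,64)]:
    cv2.circle(im,tuple(np.int32(proj(p,[*(o+R2@q),14]))),3,(0,255,0),-1)
t=np.linspace(0,6.28,60)
for a in t: cv2.circle(im,tuple(np.int32(proj(p,[*(o+R2@(70+43*np.cos(a),43*np.sin(a))),22]))),1,(0,255,0),-1)
cv2.imwrite('pics/w2.png',im[:,:,::-1])
E
```

```text
clock: 5.05
eef_pos: [424.6, 335.9, 165.3]
eef_rot: [-3.14, -0.001, 2.867]
wrist_force: [-0.2, 0.3, 0.1]
finger_gap: 15.3
finger_force: 25.0
shift cm [ 0.05  0.12 14.27] dist/5 2.9 roll,j6 [(np.float64(0.01), np.float64(-0.62)), (np.float64(-35.99), np.float64(2.52)), (np.float64(36.01), np.float64(2.52))] z [424.8 335.8 165.7]
```

View pics/w2.png

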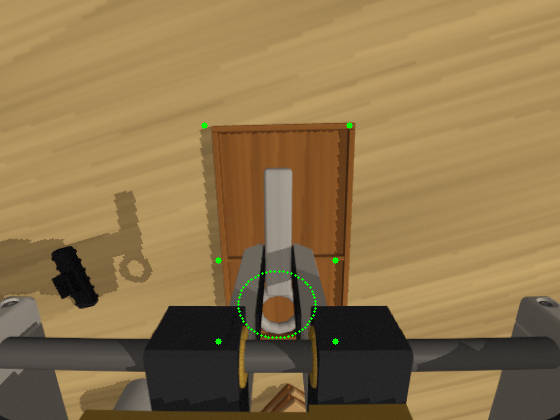

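The tray edges at the near end, (213,127) to (355,124), sit about 7 px (~7 mm, +y) off the prediction. The opener is held well inside the bay's outline, so I lower it with a small correction.

```bash
python3 -m creep '[[-1,[0,0.6,5],0],[-1,[0,0.6,9],0],[-1,[0,0.6,12],0],[-1,[0,0.6,13.5],0],[-1,[0,0.6,14.2],0],[-1,[0,0.6,14.2],0],[-1,[0,0.6,14.2],0],[-0.4,[0,0.6,14.2],0],[-0.4,[0,0.6,14.2],0],[-0.4,[0,0.6,14.2],0]]'
python3 -m creep '[[-0.4,[0,0,-5],0],[-0.4,[0,0,-10],0],[-0.4,[0,0,-15],0],[-0.4,[0,0,-18],0],[-0.4,[0,0,-18],0],[-0.4,[0,0,-18],0]]'
python3 - <<'E'
from h import *
goto(452,87,160,-.01)
E
```

```text
clock: 6.1
eef_pos: [426.6, 342.9, 24.9]
eef_rot: [3.141, 0.001, 2.867]
wrist_force: [-0.8, -0.1, 1.2]
finger_gap: 28.2
finger_force: 0.0
clock: 6.7
eef_pos: [426.3, 342.7, 204.4]
eef_rot: [3.141, 0.0, 2.867]
wrist_force: [0.4, -0.4, -0.8]
finger_gap: 28.2
finger_force: 0.0
shift cm [ -9.39 -23.92   4.43] dist/5 5.2 roll,j6 [(np.float64(-3.03), np.float64(-1.37)), (np.float64(-39.03), np.float64(1.77)), (np.float64(32.97), np.float64(1.77))] z [426.3 342.7 204.4]
```

```bash
python3 - <<'E'
from h import *
im,p=shot('wrist','w3.png'); np.save('w3.npy',p,allow_pickle=True)
E
python3 -m creep '[[0,[-9.4,-23.9,4.4],-3],[0,[-9.4,-23.9,4.4],-3],[0,[-9.4,-23.9,4.4],-3],[0,[-9.4,-23.9,4.4],-3],[0,[-9.4,-23.9,4.4],-3],[0,[-9.4,-23.9,4.4],-3],[0,[-9.4,-23.9,4.4],-3],[0,[-9.4,-23.9,4.4],-3],[0,[-9.4,-23.9,4.4],-3]]'
python3 - <<'E'
from h import *
im,p=shot('wrist','w4.png'); V=im.max(2)
k=(V<45).astype(np.uint8); k[290:]=0
n,l,s,c=cv2.connectedComponentsWithStats(k)
for i in range(1,n):
    if s[i,4]>200:
        r=cv2.minAreaRect(np.argwhere(l==i)[:,::-1].astype(np.float32)); bx=np.array([onz(p,q,10) for q in cv2.boxPoints(r)]); print(s[i],r,bx.round(1).tolist(),bx.mean(0))
goto(452,87,22,-.01)
a=cv2.imread('pics/w3.png'); cv2.imwrite('pics/c1.png',cv2.resize(np.hstack([a,im[:,:,::-1]])[:330],(800,236)))
E
```

```text
clock: 7.65
eef_pos: [452.1, 88.4, 160.2]
eef_rot: [3.141, -0.0, 3.131]
wrist_force: [-0.5, 1.0, 0.0]
finger_gap: 46.6
finger_force: 0.0
[ 263  163   23   71 1473] ((274.0, 198.0), (70.0, 22.0), 90.0) [[414.5, 76.0], [414.7, 97.9], [488.9, 97.6], [488.7, 74.3]] [451.71469714  86.45842275]
[440 240  56  50 556] ((461.9726867675781, 258.40509033203125), (22.048490524291992, 70.82599639892578), 47.38594055175781) [[539.9, 257.4], [483.8, 306.6], [502.8, 326.7], [560.8, 277.4]] [521.82227012 292.04821451]
[224 246  16  44 354] ((235.00540161132812, 268.7324523925781), (10.29300594329834, 45.21570587158203), 17.102725982666016) [[555.3, 28.2], [502.9, 45.7], [506.5, 56.2], [559.3, 39.1]] [530.99332199  42.31130244]
[317 246  16  44 348] ((320.839599609375, 268.6886901855469), (45.19162368774414, 10.302042007446289), 74.05460357666016) [[506.9, 124.1], [503.7, 134.7], [556.8, 150.3], [560.3, 139.2]] [531.91746123 137.09289225]
[502 252  18  38 327] ((511.32421875, 271.1103820800781), (15.778642654418945, 37.204376220703125), 4.763641834259033) [[560.4, 345.7], [514.1, 339.7], [516.0, 358.1], [562.5, 364.8]] [538.24446525 352.08458269]
shift cm [ 0.   -0.14 13.83] dist/5 2.8 roll,j6 [(np.float64(-0.01), np.float64(-1.37)), (np.float64(-36.01), np.float64(1.77)), (np.float64(35.99), np.float64(1.77))] z [452.1  88.4 160.3]
```

View pics/c1.png

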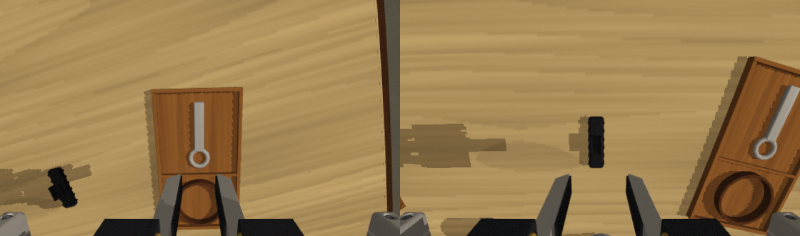

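The left view shows the opener flat in the wide tray's bay, at about (198,130). The right view shows the clip at (596,142), with the fingers lined up on it.

```bash
python3 -m creep '[[0,[0,-0.2,5],0],[0,[0,-0.2,10],0],[0,[0,-0.2,13],0],[0,[0,-0.2,14.3],0],[0,[0,-0.2,14.3],0],[0,[0,-0.2,14.3],0],[-1,[0,-0.2,14.3],0],[-1,[0,-0.2,14.3],0],[-1,[0,-0.2,14.3],0],[-1,[0,-0.2,14.3],0],[-1,[0,-0.2,14.3],0],[-1,[0,-0.2,14.3],0]]' 20
python3 -m creep '[[-1,[0,0,0],0],[-1,[0,0,-5],0],[-1,[0,0,-10],0],[-1,[0,0,-15],0],[-1,[0,0,-15],0],[-1,[0,0,-15],0]]'
python3 - <<'E'
from h import *
goto(409,-351,168,.30)
E
```

```text
clock: 8.9
eef_pos: [452.4, 85.2, 17.8]
eef_rot: [3.141, 0.001, 3.129]
wrist_force: [-1.0, 0.7, 6.2]
finger_gap: 21.8
finger_force: 20.0
clock: 9.5
eef_pos: [452.3, 85.2, 167.8]
eef_rot: [3.141, 0.002, 3.129]
wrist_force: [0.6, 0.4, -2.1]
finger_gap: 21.6
finger_force: 20.0
shift cm [ 3.790e+00 -4.367e+01 -4.000e-02] dist/5 8.8 roll,j6 [(np.float64(-3.58), np.float64(-2.58)), (np.float64(-39.58), np.float64(0.56)), (np.float64(32.42), np.float64(0.56))] z [452.3  85.2 167.8]
```

```bash
python3 -m creep '[[-1,[3.8,-43.7,0],0],[-1,[3.8,-43.7,0],0],[-1,[3.8,-43.7,0],0],[-1,[3.8,-43.7,0],0],[-1,[3.8,-43.7,0],0],[-1,[3.8,-43.7,0],0],[-1,[3.8,-43.7,0],0],[-1,[3.8,-43.7,0],0],[-1,[3.8,-43.7,0],0],[-1,[3.8,-43.7,0],0],[-1,[3.8,-43.7,0],0],[-1,[3.8,-43.7,0],0]]'
python3 - <<'E'
from h import *
im,p=shot('wrist','w5.png'); goto(409,-351,24,.0)
o=np.array([458,-336.4]);a=.3;R2=np.array([[np.cos(a),-np.sin(a)],[np.sin(a),np.cos(a)]])
for q in [(-125,-70),(-125,70),(125,70),(125,-70),(18,-64),(18,64)]:
    cv2.circle(im,tuple(np.int32(proj(p,[*(o+R2@q),14]))),3,(0,255,0),-1)
cv2.imwrite('pics/w5.png',im[:,:,::-1])
E
```

```text
clock: 10.7
eef_pos: [408.7, -350.2, 166.3]
eef_rot: [3.14, -0.001, 3.13]
wrist_force: [0.5, -1.2, 0.0]
finger_gap: 22.0
finger_force: 20.0
shift cm [-0.03 -0.1  14.27] dist/5 2.9 roll,j6 [(np.float64(-0.13), np.float64(-2.28)), (np.float64(-36.13), np.float64(0.86)), (np.float64(35.87), np.float64(0.86))] z [ 408.9 -350.1  166.7]
```

View pics/w5.png

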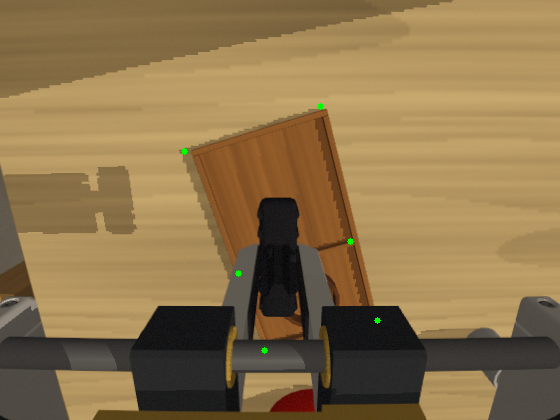

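The narrow tray's near corners show at (190,152) and (326,111), about 6 px (+y) right of the prediction. The clip hangs over the bay, so I lower it with that shift.

```bash
python3 -m creep '[[-1,[0,0.5,5],0],[-1,[0,0.5,9],0],[-1,[0,0.5,12],0],[-1,[0,0.5,13.5],0],[-1,[0,0.5,14.2],0],[-1,[0,0.5,14.2],0],[-1,[0,0.5,14.2],0],[-0.3,[0,0.5,14.2],0],[-0.3,[0,0.5,14.2],0],[-0.3,[0,0.5,14.2],0]]'
python3 -m creep '[[-0.3,[0,0,-5],0],[-0.3,[0,0,-10],0],[-0.3,[0,0,-15],0],[-0.3,[3,0,-18],0],[1,[9,0,-18],0],[1,[9,0,-18],0],[1,[9,0,-18],0],[1,[9,0,-18],0]]'
python3 - <<'E'
from h import *
im,p=shot('wrist','w6.png'); np.save('w6.npy',p,allow_pickle=True)
goto(600,-92,200,.0)
E
```

```text
clock: 11.75
eef_pos: [408.9, -346.4, 25.7]
eef_rot: [-3.141, 0.001, 3.129]
wrist_force: [-0.2, -0.6, -0.1]
finger_gap: 33.0
finger_force: 0.0
clock: 12.55
eef_pos: [319.4, -345.4, 205.3]
eef_rot: [-3.142, 0.0, 3.129]
wrist_force: [0.4, -0.2, 0.2]
finger_gap: 61.6
finger_force: 0.0
shift cm [-27.73  25.66   0.52] dist/5 7.6 roll,j6 [(np.float64(-0.14), np.float64(-1.72)), (np.float64(-36.14), np.float64(1.42)), (np.float64(35.86), np.float64(1.42))] z [ 319.7 -345.3  205.2]
```

View pics/w6.png

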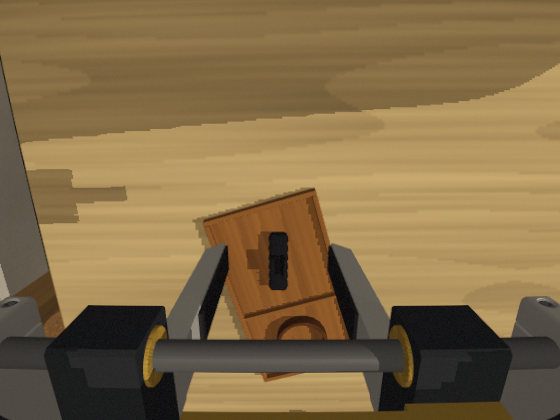

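The picture shows the clip flat in the narrow bay at (278,260) and the ring partly hidden at (300,330). Next I go above the narrow tumbler, from where the ring is in view too.

```bash
python3 -m creep '[[1,[-26,25.6,-1],0],[1,[-26,25.6,-1],0],[1,[-26,25.6,-1],0],[1,[-26,25.6,-1],0],[1,[-26,25.6,-1],0],[1,[-26,25.6,-1],0],[1,[-26,25.6,-1],0],[1,[-26,25.6,-1],0],[1,[-26,25.6,-1],0],[1,[-26,25.6,-1],0],[1,[-26,25.6,-1],0]]'
python3 - <<'E'
from h import *
im,p=shot('wrist','w7.png'); np.save('w7.npy',p,allow_pickle=True)
goto(600,-92,200,.0)
E
```

```text
clock: 13.7
eef_pos: [581.4, -93.4, 215.2]
eef_rot: [-3.142, -0.0, 3.128]
wrist_force: [-0.3, 0.0, 0.4]
finger_gap: 94.4
finger_force: 0.0
shift cm [-1.86  0.17  1.54] dist/5 0.5 roll,j6 [(np.float64(-0.16), np.float64(-1.72)), (np.float64(-36.16), np.float64(1.42)), (np.float64(35.84), np.float64(1.42))] z [581.4 -93.5 215.4]
```

View pics/w7.png

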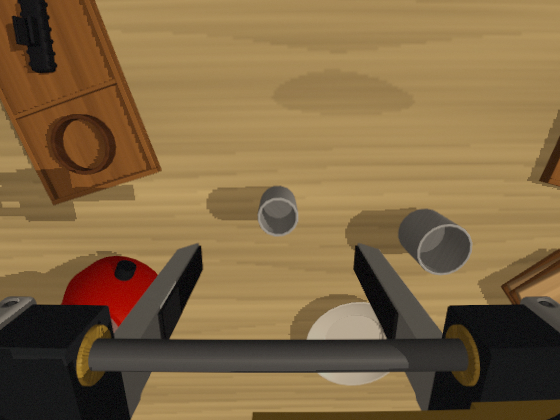

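The picture shows the narrow rim centred near (278,215), the wide rim near (444,248), the narrow ring near (82,143) and the wide tray's corner at right. I refine these with an enlarged overlay.

```bash
python3 - <<'E'
from h import *
p=manip.camera_params('wrist'); im=cv2.imread('pics/w7.png')
def circ(pp,c,r,z): return np.array([proj(pp,[c[0]+r*np.cos(a),c[1]+r*np.sin(a),z]) for a in np.linspace(0,6.283,90)])
print('corner',[onz(p,q,14).round(1).tolist() for q in((160.5,170),(55,204.5))])
items=[('n',(278,215),60,22,im,p,(235,165)),('w',(444,248),60,31,im,p,(390,190)),('rn',(82.5,143),22,34,im,p,(35,95))]
p4=None
tiles=[]
for n,uv,z,r,I,P,o in items:
    c=onz(P,uv,z); print(n,c.round(1))
    t=cv2.resize(I[o[1]:o[1]+95,o[0]:o[0]+95],None,fx=4,fy=4,interpolation=cv2.INTER_CUBIC)
    rs=[(r,z)] if n!='rn' else [(34,22),(29,22)]
    for rr,zz in rs: cv2.polylines(t,[np.int32((circ(P,c,rr,zz)-o+.5)*4)],True,(0,255,0),1)
    tiles.append(t)
cv2.imwrite('pics/c2.png',cv2.resize(np.hstack(tiles),(798,266),interpolation=cv2.INTER_AREA))
E
```

```text
corner [[557.7, -228.1], [597.7, -363.3]]
n [599.9 -91.6]
w [640.6  91.2]
rn [ 524.4 -310.2]
```

View pics/c2.png

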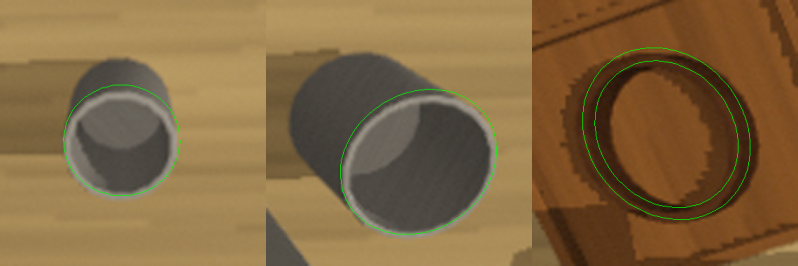

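```bash
python3 -m creep '[[1,[-1.95,0.1,5],0],[1,[-1.95,0.1,10],0],[1,[-1.95,0.1,14],0],[1,[-1.95,0.1,16],0],[1,[-1.95,0.1,17.1],0],[1,[-1.95,0.1,17.1],0],[1,[-1.95,0.1,17.1],0]]' 20
python3 -m creep '[[-1,[0,0,0],0],[-1,[0,0,0],0],[-1,[0,0,0],0],[-1,[0,0,0],0],[-1,[0,0,0],0],[-1,[0,0,0],0],[-1,[0,0,0],0],[-1,[0,0,0],0],[-1,[0,0,0],0]]' 20
python3 - <<'E'
from h import *
goto(525.5,-311.5,120,.0)
E
```

```text
clock: 14.45
eef_pos: [602.0, -92.2, 45.8]
eef_rot: [-3.141, 0.002, 3.129]
wrist_force: [0.5, 0.1, 0.0]
finger_gap: 94.0
finger_force: 0.0
clock: 15.35
eef_pos: [601.5, -91.7, 44.4]
eef_rot: [-3.142, 0.0, 3.129]
wrist_force: [0.6, 0.8, 0.6]
finger_gap: 43.8
finger_force: 20.0
shift cm [  7.33 -22.07  -7.56] dist/5 4.9 roll,j6 [(np.float64(-0.14), np.float64(-2.11)), (np.float64(-36.14), np.float64(1.04)), (np.float64(35.86), np.float64(1.04))] z [601.5 -91.7  44.4]
```

```bash
python3 -m creep '[[-1,[0,0,-3],0],[-1,[0,0,-6.5],0],[-1,[0,0,-6.5],0],[-1,[7.3,-4,-6.5],0],[-1,[7.3,-8,-6.5],0],[-1,[7.3,-12,-6.5],0],[-1,[7.3,-16,-6.5],0],[-1,[7.3,-20,-6.5],0],[-1,[7.3,-22,-6.5],0],[-1,[7.3,-22,-6.5],0],[-1,[7.3,-22,-6.5],0],[-1,[7.3,-22,-6.5],0]]'
python3 - <<'E'
from h import *
im,p=shot('side','s2.png'); im2,p2=shot('wrist','w8.png')
goto(525.5,-311.5,51,.0)
print(proj(p,[525.5,-311.5,66]))
t=cv2.resize(im[270:420,230:430],None,fx=2.6,fy=2.6,interpolation=cv2.INTER_CUBIC)[:,:,::-1]
cv2.imwrite('pics/c3.png',np.hstack([t,cv2.resize(im2[150:420,130:400],(275,275))[:,:,::-1].repeat(1,0) if False else t[:,:0]]))
E
```

```text
clock: 16.55
eef_pos: [525.8, -309.7, 109.1]
eef_rot: [3.141, -0.0, 3.13]
wrist_force: [0.1, 0.1, -0.0]
finger_gap: 44.0
finger_force: 20.0
shift cm [ 0.05 -0.18  5.83] dist/5 1.2 roll,j6 [(np.float64(-0.13), np.float64(-2.11)), (np.float64(-36.13), np.float64(1.04)), (np.float64(35.87), np.float64(1.04))] z [ 526.  -309.7  109.3]
[335.61852818 323.93535146]
```

View pics/c3.png

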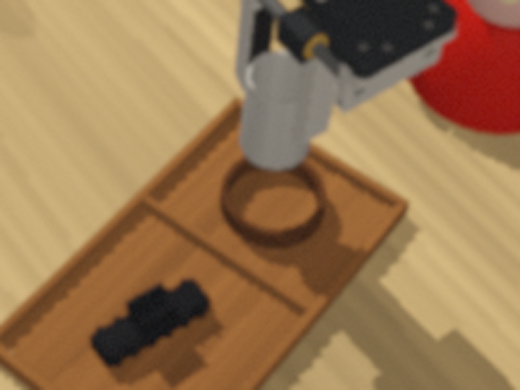

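The side picture shows the tumbler hanging just over the ring, whose rim is about (222..324, 162..236) in the crop. I check the ring's centre against this view.

```bash
python3 - <<'E'
from h import *
p=manip.camera_params('side')
for z,r in((22,34),(6,34)):
    c=np.array([(proj(p,[525.5+r*np.cos(a),-311.5+r*np.sin(a),z])-[230,270]+.5)*2.6 for a in np.linspace(0,6.28,90)]); print(z,c.min(0),c.max(0))
c=np.array([(proj(p,[526+22*np.cos(a),-309.7+22*np.sin(a),65.5])-[230,270]+.5)*2.6 for a in np.linspace(0,6.28,90)]); print(c.min(0),c.max(0))
E
```

```text
22 [216.34641209 143.12713813] [322.74332816 228.9804889 ]
6 [214.80958976 158.28633009] [319.86030029 243.77433482]
[239.02216343 112.32706906] [310.22842487 168.25291395]
```

```bash
python3 -m creep '[[-1,[0,-0.45,2],0],[-1,[0,-0.45,3.7],0],[-1,[0,-0.45,3.7],0],[-1,[0,-0.45,3.7],0]]'
python3 - <<'E'
from h import *
im,p=shot('side','s3.png'); im2,p2=shot('top','t3.png')
t=cv2.resize(im[300:390,290:390],None,fx=5,fy=5,interpolation=cv2.INTER_CUBIC)[:,:,::-1].copy()
pos=manip.read_state()['eef_pos'];print(pos)
for c,r,z,col in((pos,22,pos[2]-44.4,(0,255,0)),((525,-316),34,22,(255,255,0)),((525,-316),34,6,(255,255,0))):
    q=np.array([(proj(p,[c[0]+r*np.cos(a),c[1]+r*np.sin(a),z])-[290,300]+.5)*5 for a in np.linspace(0,6.28,90)]); cv2.polylines(t,[np.int32(q)],True,col,1)
cv2.imwrite('pics/c4.png',t)
E
```

```text
clock: 17.05
eef_pos: [526.0, -314.8, 72.8]
eef_rot: [-3.142, 0.0, 3.13]
wrist_force: [0.6, -0.6, 0.5]
finger_gap: 43.8
finger_force: 20.0
[ 526.22197813 -315.2648727    73.52612527]
```

View pics/c4.png

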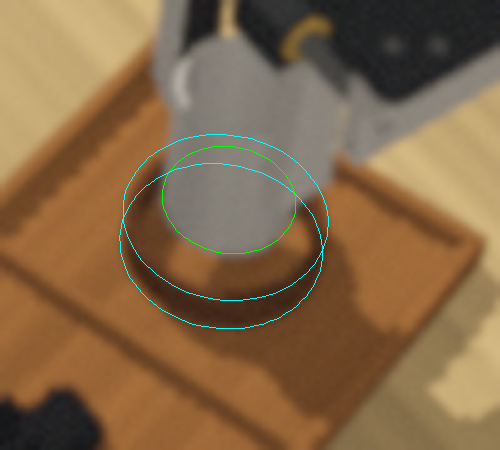

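In the enlarged view the tumbler's base (163..297) and the ring (128..325) share the same centre to about 1 mm, so I lower and release.

```bash
python3 -m creep '[[-1,[0,0,0.7],0],[-1,[0,0,1.4],0],[-1,[0,0,2.1],0],[-1,[0,0,2.2],0],[-1,[0,0,2.2],0],[-1,[0,0,2.2],0]]'
python3 -m creep '[[0.6,[0,0,0],0],[0.6,[0,0,0],0],[0.6,[0,0,0],0],[0.6,[0,0,0],0],[0.6,[0,0,0],0],[0.6,[0,0,-5],0],[0.6,[0,0,-10],0],[0.6,[0,0,-15],0],[0.6,[0,0,-15],0],[0.6,[0,0,-15],0]]'
python3 - <<'E'
from h import *
goto(643,90.5,200,.0)
E
```

```text
clock: 17.75
eef_pos: [525.6, -315.2, 49.9]
eef_rot: [3.141, -0.0, 3.129]
wrist_force: [-0.3, -0.0, -0.5]
finger_gap: 43.9
finger_force: 20.0
clock: 18.75
eef_pos: [525.9, -315.4, 201.1]
eef_rot: [-3.141, 0.002, 3.129]
wrist_force: [0.4, 0.2, -0.1]
finger_gap: 75.1
finger_force: 0.0
shift cm [-11.21  40.73   0.08] dist/5 8.4 roll,j6 [(np.float64(-0.14), np.float64(-1.43)), (np.float64(-36.14), np.float64(1.71)), (np.float64(35.86), np.float64(1.71))] z [ 525.9 -315.4  201.1]
```

```bash
python3 -m creep '[[1,[0,10,0],0],[1,[0,10,0],0],[1,[-11.2,40.7,0],0],[1,[-11.2,40.7,0],0],[1,[-11.2,40.7,0],0],[1,[-11.2,40.7,0],0],[1,[-11.2,40.7,0],0],[1,[-11.2,40.7,0],0],[1,[-11.2,40.7,0],0],[1,[-11.2,40.7,0],0],[1,[-11.2,40.7,0],0],[1,[-11.2,40.7,0],0]]'
python3 - <<'E'
from h import *
im,p=shot('wrist','w9.png'); st,ps=shot('side','s4.png'); goto(642,90.5,44,.0)
H,S,V=cv2.split(cv2.cvtColor(im,cv2.COLOR_RGB2HSV))
t=cv2.resize(im[150:290,200:360],None,fx=2.5,fy=2.5)[:,:,::-1].copy()
q=np.array([(proj(p,[642+31*np.cos(a),90.5+31*np.sin(a),60])-[200,150]+.5)*2.5 for a in np.linspace(0,6.28,90)]); cv2.polylines(t,[np.int32(q)],True,(0,255,0),1)
s=cv2.resize(st[260:400,260:420],None,fx=2.5,fy=2.5)[:,:,::-1]
cv2.imwrite('pics/c5.png',np.hstack([t,s]))
E
```

```text
clock: 19.95
eef_pos: [642.3, 89.3, 199.4]
eef_rot: [-3.141, -0.001, 3.128]
wrist_force: [-0.2, 0.0, 0.2]
finger_gap: 94.3
finger_force: 0.0
shift cm [ 0.05  0.13 15.61] dist/5 3.1 roll,j6 [(np.float64(-0.16), np.float64(-1.43)), (np.float64(-36.16), np.float64(1.71)), (np.float64(35.84), np.float64(1.71))] z [642.5  89.2 200.1]
```

View pics/c5.png

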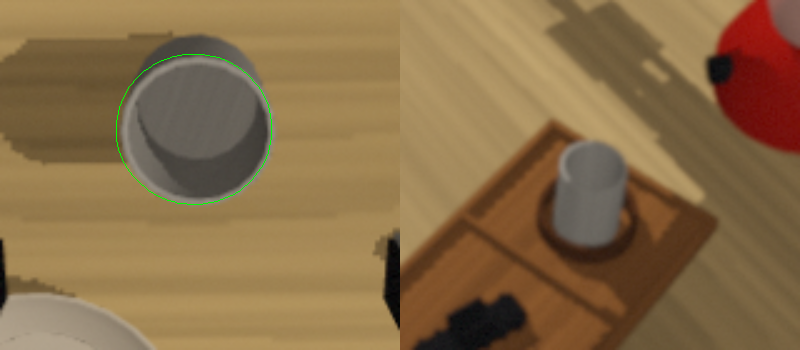

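The narrow tumbler stands centred in its ring (right). The left view puts the wide tumbler where I expected it, at about (642, 91).

```bash
python3 -m creep '[[1,[0,0.15,5],0],[1,[0,0.15,9],0],[1,[0,0.15,13],0],[1,[0,0.15,15],0],[1,[0,0.15,15.6],0],[1,[0,0.15,15.6],0],[1,[0,0.15,15.6],0]]'
python3 -m creep '[[-1,[0,0,0],0],[-1,[0,0,0],0],[-1,[0,0,0],0],[-1,[0,0,0],0],[-1,[0,0,0],0],[-1,[0,0,0],0],[-1,[0,0,0],0],[-1,[0,0,-3],0],[-1,[0,0,-6.5],0],[-1,[0,0,-6.5],0]]' 20
python3 - <<'E'
from h import *
goto(541.5,305.5,110,-.0)
# ring from w4 (taken at clip) by side view
im=cv2.imread('pics/s4.png'); p=manip.camera_params('side'); w=cv2.imread('pics/w4.png')
o=np.round(proj(p,[541,305,14])).astype(int)-[60,40]
t=cv2.resize(im[o[1]:o[1]+80,o[0]:o[0]+120],None,fx=6,fy=6,interpolation=cv2.INTER_CUBIC)
for r,z in((43,22),(43,6)):
    q=np.array([(proj(p,[541+r*np.cos(a),305+r*np.sin(a),z])-o+.5)*6 for a in np.linspace(0,6.28,90)]); cv2.polylines(t,[np.int32(q)],True,(0,255,0),1); print(q.min(0),q.max(0))
cv2.imwrite('pics/c6.png',t)
E
```

```text
clock: 20.75
eef_pos: [643.5, 91.5, 46.0]
eef_rot: [3.141, 0.002, 3.129]
wrist_force: [1.2, -0.0, 0.8]
finger_gap: 94.2
finger_force: 0.0
clock: 21.75
eef_pos: [644.6, 92.0, 114.1]
eef_rot: [3.141, 0.007, 3.129]
wrist_force: [0.6, 0.6, -0.6]
finger_gap: 62.5
finger_force: 20.0
shift cm [10.58 21.22  0.35] dist/5 4.7 roll,j6 [(np.float64(-0.14), np.float64(-1.06)), (np.float64(-36.14), np.float64(2.08)), (np.float64(35.86), np.float64(2.08))] z [644.6  92.  114.1]
[255.2736548  169.46695241] [468.22320655 288.14885579]
[259.97653482 201.75070094] [471.31962849 321.33084504]
```

View pics/c6.png

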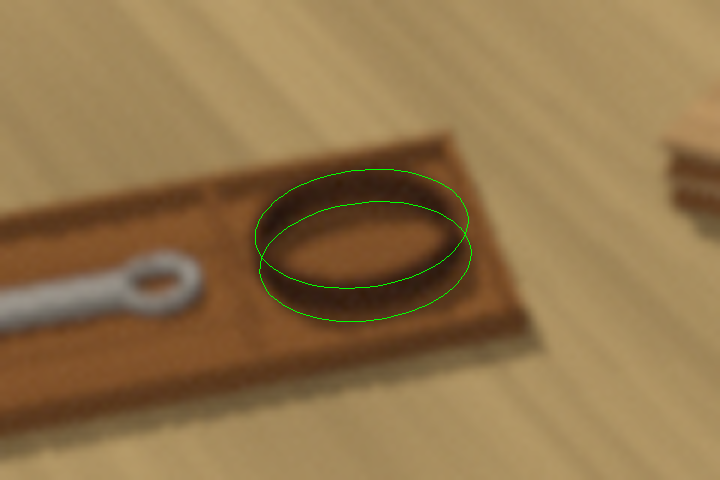

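The opener lies flat in the bay, and the ring fits the predicted circle to within 1–2 px, lying about 2 mm farther from the side camera. I carry the tumbler over and stop above the rim.

```bash
python3 -m creep '[[-1,[3,4,0],0],[-1,[5,8,0],0],[-1,[7,12,0],0],[-1,[9,16,0],0],[-1,[10,20,0],0],[-1,[10.5,21.4,0],0],[-1,[10.5,21.4,0],0],[-1,[10.5,21.4,2],0],[-1,[10.5,21.4,3.7],0],[-1,[10.5,21.4,3.7],0],[-1,[10.5,21.4,3.7],0]]'
python3 - <<'E'
from h import *
im,p=shot('side','s5.png'); pos=manip.read_state()['eef_pos'];print(pos)
o=np.round(proj(p,[541,305,14])).astype(int)-[60,55]
t=cv2.resize(im[o[1]:o[1]+95,o[0]:o[0]+120],None,fx=6,fy=6,interpolation=cv2.INTER_CUBIC)[:,:,::-1].copy()
for c,r,z in((pos,31,pos[2]-44.6),((542,307),43,22),((542,307),43,6)):
    q=np.array([(proj(p,[c[0]+r*np.cos(a),c[1]+r*np.sin(a),z])-o+.5)*6 for a in np.linspace(0,6.28,90)]); cv2.polylines(t,[np.int32(q)],True,(0,255,0),1)
cv2.imwrite('pics/c7.png',t)
E
```

```text
clock: 22.85
eef_pos: [540.9, 306.1, 72.4]
eef_rot: [-3.141, -0.0, 3.128]
wrist_force: [-0.1, 0.4, -0.5]
finger_gap: 62.6
finger_force: 20.0
[541.07148773 306.4460891   73.04374767]
```

View pics/c7.png

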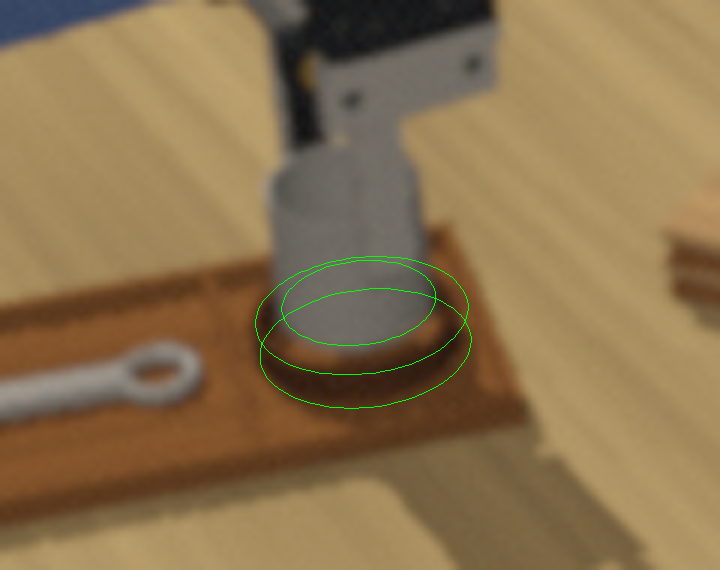

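The tumbler's base, (275..432) with its bottom at 350, hangs about 5 px left of the overlay, and the ring is slightly farther away. I shift +3 mm in x and +2 mm in y, then lower.

```bash
python3 -m creep '[[-1,[-0.3,0.2,0],0],[-1,[-0.3,0.2,0],0],[-1,[-0.3,0.2,0.7],0],[-1,[-0.3,0.2,1.4],0],[-1,[-0.3,0.2,2.1],0],[-1,[-0.3,0.2,2.2],0],[-1,[-0.3,0.2,2.2],0],[-1,[-0.3,0.2,2.2],0]]'
```

```text
clock: 23.7
eef_pos: [543.3, 309.0, 49.9]
eef_rot: [-3.141, -0.0, 3.129]
wrist_force: [-0.2, -0.7, -0.5]
finger_gap: 62.5
finger_force: 20.0
```

```bash
python3 -m creep '[[0.9,[0,0,0],0],[0.9,[0,0,0],0],[0.9,[0,0,0],0],[0.9,[0,0,0],0],[0.9,[0,0,0],0],[0.9,[0,0,-5],0],[0.9,[0,0,-10],0],[0.9,[0,0,-15],0],[0.9,[10,-8,-15],0],[0.9,[10,-16,-15],0],[0.9,[10,-16,-15],0],[0.9,[10,-16,-15],0]]'
python3 - <<'E'
from h import *
im,p=shot('side','s6.png'); t,pt=shot('top','t4.png')
a=cv2.resize(im[120:400,80:410],(396,336)); b=cv2.resize(t[190:330,120:470],(792,317),interpolation=cv2.INTER_CUBIC); 
z=np.zeros((260,792,3),np.uint8); 
o=np.round(proj(p,[541,305,14])).astype(int)-[60,45]
z[:,:390]=cv2.resize(im[o[1]:o[1]+80,o[0]:o[0]+120],(390,260),interpolation=cv2.INTER_CUBIC); z[:,400:790]=cv2.resize(im[300:380,280:400],(390,260),interpolation=cv2.INTER_CUBIC)
cv2.imwrite('pics/c8.png',np.vstack([b,z])[:,:,::-1])
E
```

```text
clock: 24.9
eef_pos: [440.0, 148.7, 200.4]
eef_rot: [-3.142, 0.0, 3.129]
wrist_force: [1.1, -0.2, 0.7]
finger_gap: 89.5
finger_force: 0.0
```

View pics/c8.png

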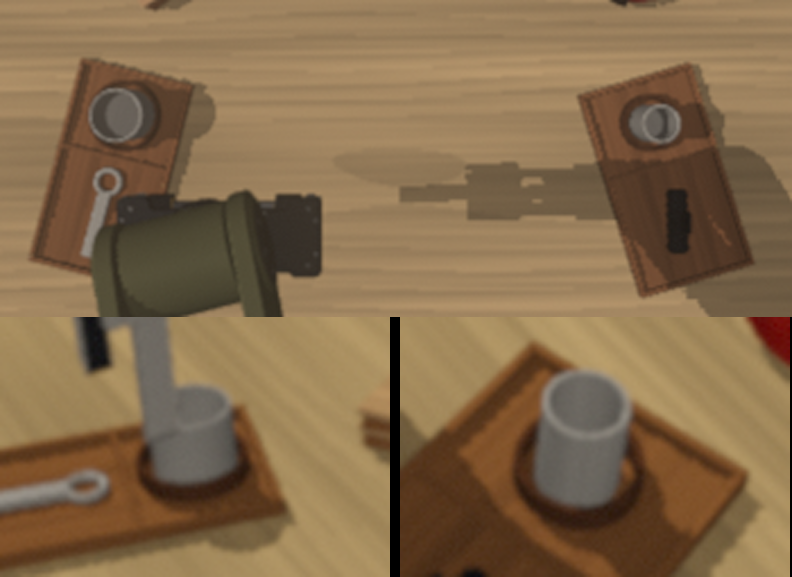

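Both tumblers stand upright inside their rings, and the opener and clip lie flat in the right bays. The bystanders I can see have not moved, so I hand the job in.

```bash
python3 -c "
from cell import manip
print(manip.sign_off())"
```

```text
the job is handed in; nothing more can be done
None
```

I handed the job in at about 25 s of the 109 s allowed: opener and wide tumbler in the wide-well tray, clip and narrow tumbler in the narrow-well tray, all upright or flat in the last pictures; the sign-off call returned no verdict.

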